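# Slide the last paint tin under the low rack

### The job

Two of the three flat paint tins are already put away under the low wooden rack; push the third one along the table, flat all the way, into the empty bay until it is fully home against the back rail, straight and in line with the other two. Leave the other two tins, the brush pot, the paint jar and the water cup where they are.

Things in the scene. Friction and masses are not known exactly. Their poses are not given: they have to be found in the camera images.
- tin: Flat closed aluminium paint tin, 125 mm long (x) by 90 mm wide (y) by 24 mm high, a plain box with slightly rounded edges, about 0.3 kg. Origin: centre of its underside; z up. This is the one lying on the open table in front of the rack, its x within 0.35 rad of the rack's and up to 50 mm to one side of the empty bay. Too wide for most grippers.
- tin_a: Flat closed aluminium paint tin, 125 mm long (x) by 90 mm wide (y) by 24 mm high, a plain box with slightly rounded edges, about 0.3 kg. Origin: centre of its underside; z up. Already home in one of the rack's bays.
- tin_b: Flat closed aluminium paint tin, 125 mm long (x) by 90 mm wide (y) by 24 mm high, a plain box with slightly rounded edges, about 0.3 kg. Origin: centre of its underside; z up. Already home in another of the rack's bays.
- rack: Low plywood rack fixed to the table. Origin: middle of its front edge, at table height; x into the bays (away from the robot), y left along the row, z up. Under its board are 3 open-fronted tunnels (the table is their floor) centred at y = -112, 0, +112 mm, each 102 mm wide and 30 mm high, between 10 mm dividers with rounded noses at x = 0. One, differing from case to case, has no tin, only a thin card lining.
- rack_board (a point): Middle of the front edge of the rack's board, on its top, 42 mm above the table. The board is 12 mm thick, 356 mm wide (y) and 125 mm deep (x = 0 to 125 mm from the rack's origin). Five jars, 50 mm across and 46 mm high, are fixed on it along its back edge (from 70 mm behind the front edge).
- rack_rail (a point): Middle of the front face of the low back rail (14 mm high) that stops a tin, 85 mm behind the rack's front edge. A tin that is home touches it: its centre is then 22.5 mm behind the front edge and its near 40 mm stick out in front of the board. Axes as the rack's.
- brush_pot: A round glass pot 90 mm across and 120 mm high with brushes standing in it up to about 300 mm, off to the left of the work. Origin: centre of its underside.
- paint_jar: A round lidded jar 70 mm across and 85 mm high, off to the right of the work. Origin: centre of its underside.
- water_cup: An empty white plastic cup 72 mm across and 80 mm high, off to the left of the work. Origin: centre of its underside.
Mind the look-alikes: they are no part of the job. What is shaped like the tin but yellow is not meant.

How it is judged:
By the outcome, as a careful person would: the job done as asked, in the order asked, and still so for the second after the job is handed in, with the robot touching nothing.
It also fails if it takes over 69 s, if anything falls off the work surface, if the arm or the gripper's body presses on something with over 40 N, if the wrist force passes 120 N, or if a joint passes its speed limit or range.

### The arm

A 6-joint arm with a two-finger parallel gripper is mounted at the origin on the work surface. World frame = base frame: x ahead of the robot, y to its left, z up, the work surface at z = 0. Lengths are in mm, angles in rad, forces in N, time in s.
With the tool pointing down it reaches from about 300 to 775 mm from the base axis. Payload 14.6 kg.
Tool frame: the origin (TCP) lies between the finger pads; the fingertips stand 19 mm ahead of it and the grasp point (between the pads) is the TCP; z points along the fingers, y is the line along which they close (so a half turn about z gives the same grasp; the last joint's range is limited). The gripper opens to 94 mm and grips with 3 to 60 N. Pads are 16 mm wide; open, the fingers measure 119 mm over their backs; the gripper's body (75 mm by 177 mm) begins 78 mm behind the grasp point.
Start: joints at [1.067, 0.3, 1.521, -0, 1.321, -0.067], TCP at [232.669, 498.352, 224.446] pointing down, gripper open.
Joint ranges: [-3.03, 3.03], [-0.79, 2.21], [0.23, 2.52], [-1.04, 4.18], [0, 3.07], [-2.55, 2.55]. Speed limits (rad/s): [2.22, 2.22, 2.57, 3.14, 3.14, 3.14].

### API

Orientations are given as [roll, pitch, yaw] about the fixed x, y, z axes, in that order (R = Rz(yaw) Ry(pitch) Rx(roll)).
In Python, from cell import monitor, imaging, job, find_in, trace gives the robot as it stands. The module is installed in compiled form; this text tells all that it offers.
- The arm moves only by the tool arm_command, never from a script. Its argument "steps" is a list of rows, each a list of 5 numbers: the opening, from 0 (shut) to 1 (fully open), then the shift along the tool's x, y, z in mm, then the turn about the tool's z in degrees. In form: [[gripper, dx, dy, dz, turn], ...]. A call has 1 to 20 rows; each row is the pose to reach, as a shift and turn from the pose commanded when the call began, along the tool's axes at that moment; what a row does not reach only later rows make up. A row lasts 1/8 s, in which the tool goes at most 62.5 mm and 10.7 degrees, less where a joint would pass 70% of its speed; a pose out of reach is approached as far as the arm can. A call with a gripper value outside its range is refused whole. The fingers move at their own pace and stop on an object; "force" is the grip in N (left out, the last holds). Time passes only in rows, so rows that repeat a pose let the fingers close. It gives the time, the measured TCP pose, the force, the opening and the grip force at its end, in the units of the state.
- monitor.read_state(): the state, without advancing time (a new reading comes with each control period).
- imaging.camera(name): name is "scene" or "top" or "wrist"; returns a dict with "img" (400x640x3 uint8, red, green, blue), "mtx" (3x3 intrinsics, pixels), "view" (4x4, takes a point from world to camera coordinates). Camera axes: x right, y down, z forward; pixel columns grow to the right and rows downward; lengths in mm; the calibration is good to about 2 mm. A picture is of the moment at which its call begins. There is no depth.
- job.sign_off(): hands the job in; it is judged then, once.
Trained networks look in a picture, given as the dict that the camera call returned (one of the last four; its "shot" number tells which), for a name from the list of things; names that differ only in an ending like _2 or _b are one class to them, and where a whole thing is asked for, a point or a joint stands for the part that bears it (a point fixed in the world has none). Each returns a list of dicts, best first, with "p" (0 to 1); they miss things now and then, are a little off and sometimes report something else, mostly with a low value. They report only what shows in the picture. A call takes as long as a camera call. They do not tell look-alikes from the thing itself.
- find_in(picture, target): "rect" ([centre column, centre row, width, height] in pixels, round what is visible of it).
- trace(picture, target): "region" (400x640 bool, what is visible of it) and "rect" ([centre column, centre row, width, height] in pixels, round what is visible of it).
The state is a dict: "clock": time; "joints": joint angles; "qd": joint speeds; "effort": joint torques, N m; "eef_pos": TCP position; "eef_rot": TCP orientation; "wrist_force": force on the tool from outside, world axes, zero at the start; "moment": the same for the moment, N m; "finger_gap": finger opening in mm; "finger_force": force on a finger pad.
Only numpy, scipy, OpenCV 4.12 (cv2) and the standard library are available. Lean on these libraries where they do the work, as an engineer would, in place of code of your own. Each camera call takes 0.05 s, during which the arm holds its last target. There are 200 camera calls.

## Working session

There is one attempt and no reset: what is moved stays moved. The work goes in short steps, Python scripts to look and compute and a tool call to move; the robot and the scene stay as the last step left them, time stands still between calls to the robot, and variables do not carry over. Pictures are saved under pics/ and viewed, at most 12 in all, crops included, and the job is handed in when it is done.

Besides the shell and the picture viewer there is one more tool, called after "Request:" in YAML: its name, and indented under it one key for each argument. arm_command: Moves the arm, as the interface text tells. Its arguments: {"type":"object","properties":{"steps":{"type":"array","items":{"type":"array","items":{"type":"number"}}},"force":{"type":"number"}},"required":["steps"]}

```bash
mkdir -p pics; cat > h.py <<'E'
import numpy as np, cv2
from cell import monitor, imaging, job, find_in, trace
def save(p,n,box=None,s=1):
    im=p["img"][:,:,::-1]
    if box: im=im[box[1]:box[3],box[0]:box[2]]
    cv2.imwrite("pics/"+n,cv2.resize(im,None,fx=s,fy=s,interpolation=cv2.INTER_CUBIC))
def px2w(p,uv,z):
    K=p["mtx"];V=p["view"];R=V[:3,:3];t=V[:3,3]
    o=-R.T@t;d=R.T@np.linalg.inv(K)@np.array([uv[0],uv[1],1.0])
    return o+d*(z-o[2])/d[2]
def w2px(p,X):
    c=p["view"][:3,:3]@np.array(X,float)+p["view"][:3,3];q=p["mtx"]@c
    return q[:2]/q[2]
E
python3 - <<'E'
from h import *
for n in["scene","top"]:
    p=imaging.camera(n);save(p,n+"1.png")
    print(n,p["mtx"].tolist(),p["view"].round(3).tolist())
    for t in["tin","rack","brush_pot","paint_jar","water_cup"]:
        print(t,[(np.round(d["rect"]).tolist(),round(d["p"],2)) for d in find_in(p,t)])
print(monitor.read_state())
E
```

```text
scene [[367.01918020066, 0.0, 320.26823140461255], [0.0, 367.01918020066, 200.16787919264502], [0.0, 0.0, 1.0]] [[0.828, 0.561, -0.011, -483.3], [0.344, -0.524, -0.779, -138.299], [-0.443, 0.641, -0.626, 1298.648], [0.0, 0.0, 0.0, 1.0]]
tin [([280.0, 233.0, 57.0, 39.0], 0.89), ([222.0, 218.0, 34.0, 34.0], 0.8), ([360.0, 216.0, 25.0, 22.0], 0.59), ([199.0, 294.0, 33.0, 48.0], 0.56), ([376.0, 199.0, 21.0, 25.0], 0.52)]
rack [([381.0, 234.0, 110.0, 104.0], 0.95)]
brush_pot [([415.0, 125.0, 44.0, 90.0], 0.75)]
paint_jar [([200.0, 294.0, 33.0, 48.0], 0.66)]
water_cup [([343.0, 137.0, 22.0, 28.0], 0.8)]
top [[410.42688918900296, 0.0, 322.4184288733868], [0.0, 410.42688918900296, 190.54454723521653], [0.0, 0.0, 1.0]] [[-0.069, -0.998, -0.004, 56.419], [-0.973, 0.069, -0.219, 564.571], [0.218, -0.011, -0.976, 1048.696], [0.0, 0.0, 0.0, 1.0]]
tin [([266.0, 160.0, 30.0, 17.0], 0.66), ([304.0, 158.0, 31.0, 15.0], 0.62), ([365.0, 208.0, 46.0, 51.0], 0.59), ([387.0, 273.0, 57.0, 54.0], 0.55)]
rack [([306.0, 129.0, 123.0, 52.0], 0.94)]
brush_pot [([161.0, 157.0, 78.0, 60.0], 0.73)]
paint_jar [([465.0, 202.0, 34.0, 23.0], 0.64)]
water_cup [([180.0, 258.0, 36.0, 28.0], 0.76)]
{'clock': 0.6, 'joints': array([ 1.06743656e+00,  2.99893406e-01,  1.52103679e+00, -4.71782823e-06,
        1.32071487e+00, -6.65619469e-02]), 'qd': array([ 9.09730748e-05,  1.22368545e-03,  7.72649584e-04, -1.76774054e-03,
       -1.40846525e-03,  3.30432908e-04]), 'effort': array([-7.68367972e-04, -5.31495345e+01, -3.52816594e+01,  7.07975146e-02,
        2.13993865e-02, -6.51388882e-05]), 'eef_pos': array([232.64314495, 498.34335893, 224.43362047]), 'eef_rot': array([-3.14154005e+00,  1.07464118e-06,  2.70479600e+00]), 'wrist_force': array([-0.45955698,  0.12025611,  0.12794176]), 'moment': array([ 0.02315564,  0.01569636, -0.00189673]), 'finger_force': 0.0, 'finger_gap': 93.83805108657556}
```

View pics/top1.png

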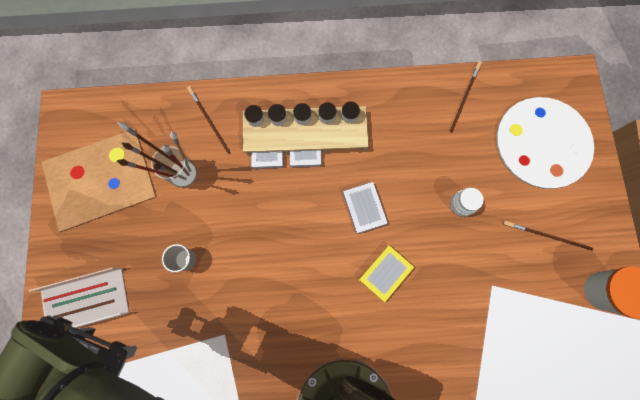

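View pics/scene1.png

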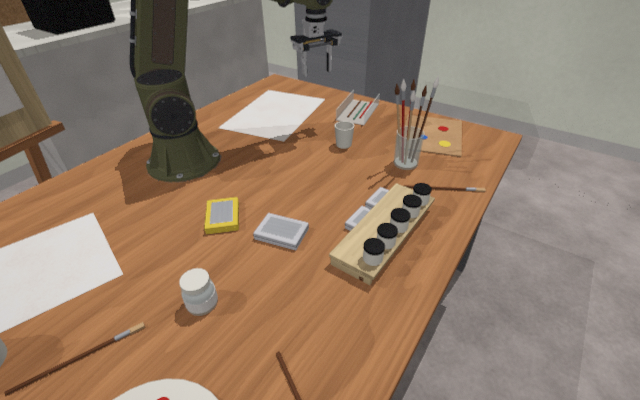

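The top view (top1.png) shows the rack at about (306,130), with tins in its left and middle bays at (266,159) and (304,158), so the right bay is empty. Two things look like the third tin: the silver one at (365,208) and a yellow one at (387,273). The silver one fits the description, and the yellow one is the look-alike. I'll confirm this in a crop and measure.

```bash
python3 - <<'E'
from h import *
p=imaging.camera("top");save(p,"crop1.png",(230,95,430,305),2.8)
q=imaging.camera("scene")
def top_rect(p,t,near,z):
    ds=[d for d in trace(p,t) if np.hypot(*(np.array(d["rect"][:2])-near))<15]
    m=ds[0]["region"].astype(np.uint8)
    c=max(cv2.findContours(m,cv2.RETR_EXTERNAL,cv2.CHAIN_APPROX_NONE)[0],key=cv2.contourArea)[:,0]
    h=np.array([px2w(p,u,z)[:2] for u in c],np.float32)
    return cv2.minAreaRect(h),cv2.boxPoints(cv2.minAreaRect(c.astype(np.float32))).round(1).tolist()
for p_,nt,z in[(p,(365,208),20),(q,(280,233),20)]:
    print("tin",top_rect(p_,"tin",nt,z))
print("rack",top_rect(p,"rack",(306,129),42))
for n,uv in[("pot",(180,175)),("jar",(465,212)),("cup",(180,265))]: print(n,px2w(p,uv,0).round())
# rack board front corners (approx pixels)
for uv in[(243.5,151),(368,147),(366,108)]: print(px2w(p,uv,42).round(1))
E
```

```text
tin (((522.9175415039062, -98.17240142822266), (125.54430389404297, 91.69407653808594), 13.48717212677002), [[342.29998779296875, 190.89999389648438], [373.20001220703125, 180.60000610351562], [387.29998779296875, 222.89999389648438], [356.3999938964844, 233.1999969482422]])
tin (((526.1223754882812, -102.64018249511719), (132.98651123046875, 108.4083480834961), 13.612969398498535), [[252.10000610351562, 238.39999389648438], [260.0, 209.1999969482422], [309.70001220703125, 222.6999969482422], [301.70001220703125, 251.89999389648438]])
rack (((761.8990478515625, 54.87928009033203), (351.6922302246094, 147.2384490966797), 88.29271697998047), [[241.89999389648438, 105.19999694824219], [364.8999938964844, 100.5], [366.79998779296875, 148.89999389648438], [243.8000030517578, 153.6999969482422]])
pot [656. 424.   0.]
jar [ 491. -382.    0.]
cup [399. 422.   0.]
[701.5 230.9  42. ]
[ 688.5 -120.5   42. ]
[ 806.6 -125.8   42. ]
```

View pics/crop1.png

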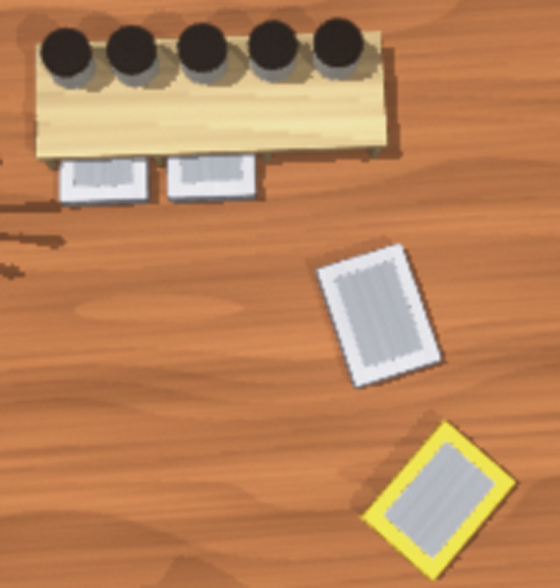

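The crop confirms it: the silver tin (crop 380,315) is the one on the open table, and the yellow one (440,500) is the look-alike. The tin is at about (523,-98) with a yaw of +0.235. The rack origin is at about (695,55) with a yaw of -0.037, and the right bay is free.

My plan is to straddle the tin's near end with the fully open fingers (94 mm opening, 90 mm tin). I'll then slide it flat along the table, steering it into the bay. First I'll move above it.

Request:
arm_command:
  steps:
    - [1,-30,-27,4,-2.5]
    - [1,-60,-55,8,-5]
    - [1,-91,-83,12,-7.5]
    - [1,-121,-111,16,-10]
    - [1,-151,-138,20,-12.5]
    - [1,-181,-166,25,-15]
    - [1,-212,-194,30,-17.5]
    - [1,-242,-221,35,-20]
    - [1,-272,-249,40,-22.5]
    - [1,-302,-277,45,-25]
    - [1,-333,-304,50,-27.5]
    - [1,-363,-332,56,-30]
    - [1,-393,-360,62,-32]
    - [1,-424,-387,68,-34.5]
    - [1,-454,-415,71,-36.5]
    - [1,-484,-442,74,-38.5]
    - [1,-484,-442,74,-38.5]
    - [1,-484,-442,74,-38.5]
    - [1,-484,-442,74,-38.5]

```text
clock: 3.22
eef_pos: [484.1, -106.1, 150.7]
eef_rot: [-3.142, 0.0, -2.906]
wrist_force: [-0.6, -0.2, -0.1]
finger_gap: 94.1
finger_force: 0.0
```

```bash
python3 - <<'E'
from h import *
p=imaging.camera("wrist");save(p,"w1.png")
s=monitor.read_state();print(s["clock"],s["eef_pos"],s["eef_rot"],s["joints"].round(2))
for d in trace(p,"tin"):
    m=d["region"].astype(np.uint8)
    c=max(cv2.findContours(m,cv2.RETR_EXTERNAL,cv2.CHAIN_APPROX_NONE)[0],key=cv2.contourArea)[:,0]
    for z in(0,22): print(d["p"],d["rect"],cv2.minAreaRect(np.array([px2w(p,u,z)[:2] for u in c],np.float32)))
t=s["eef_pos"].copy();print(w2px(p,[t[0],t[1],20]),-p["view"][:3,:3].T@p["view"][:3,3])
E
```

```text
3.275 [ 484.13507516 -106.1080493   150.68508288] [-3.14148583e+00  2.90634356e-04 -2.90550245e+00] [-0.29  0.26  1.76  0.    1.13 -2.1 ]
0.62 [318.1, 231.5, 86.5, 116.4] ((527.1968383789062, -96.60392761230469), (137.51950073242188, 96.4278564453125), 13.499720573425293)
0.62 [318.1, 231.5, 86.5, 116.4] ((518.70849609375, -98.59812927246094), (127.77828216552734, 89.59735870361328), 13.499713897705078)
0.6 [407.9, 365.1, 82.3, 39.4] ((679.4909057617188, 66.74856567382812), (58.36809158325195, 105.7870864868164), 1.4778754711151123)
0.6 [407.9, 365.1, 82.3, 39.4] ((660.2147827148438, 53.18326950073242), (54.233558654785156, 98.29364013671875), 1.4778746366500854)
0.56 [318.1, 61.2, 170.3, 119.2] ((331.99566650390625, -141.075439453125), (98.36221313476562, 135.04779052734375), 44.48836898803711)
0.56 [318.1, 61.2, 170.3, 119.2] ((337.3345031738281, -139.9194793701172), (91.39472198486328, 125.48165893554688), 44.48835372924805)
[318.08876122 203.17556165] [ 407.36518208 -124.75647137  310.58018855]
```

View pics/w1.png

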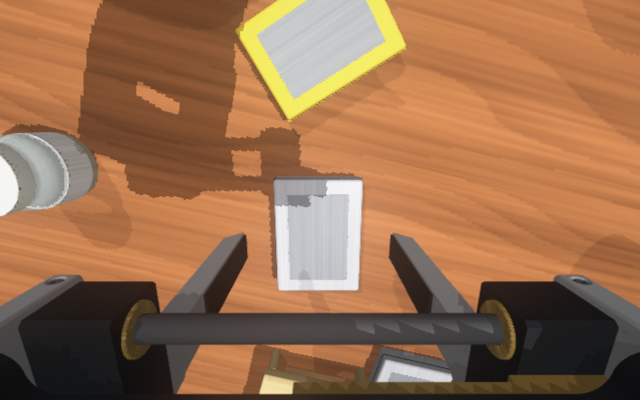

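The wrist view (w1.png) shows the tin at columns 274–363, centred between the fingertips at 246 and 391, and aligned in yaw. The yellow tin is at the top (320,60) and clear. I'll go lower and check the clearance.

Request:
arm_command:
  steps:
    - [1,0,-1,20,0]
    - [1,0,-1,45,0]
    - [1,0,-1,70,0]
    - [1,0,-1,85,0]
    - [1,0,-1,90,0]
    - [1,0,-1,90,0]
    - [1,0,-1,90,0]

```text
clock: 4.2
eef_pos: [484.9, -108.0, 61.2]
eef_rot: [-3.141, 0.001, -2.906]
wrist_force: [0.6, 0.1, -0.2]
finger_gap: 94.3
finger_force: 0.0
```

```bash
python3 - <<'E'
from h import *
p=imaging.camera("wrist");save(p,"w2.png",(200,120,440,320),3.3)
s=monitor.read_state();print(s["clock"],s["eef_pos"],s["eef_rot"])
d=min(trace(p,"tin"),key=lambda d:np.hypot(d["rect"][0]-318,d["rect"][1]-215))
m=d["region"].astype(np.uint8);print(d["rect"])
c=max(cv2.findContours(m,cv2.RETR_EXTERNAL,cv2.CHAIN_APPROX_NONE)[0],key=cv2.contourArea)[:,0]
print(cv2.minAreaRect(np.array([px2w(p,u,22)[:2] for u in c],np.float32)))
print(w2px(p,s["eef_pos"]*[1,1,0]+[0,0,22]))
g=cv2.cvtColor(p["img"],cv2.COLOR_RGB2GRAY)
for r in(200,210,220): print(r,g[r,255:285].tolist(),g[r,352:385].tolist())
E
```

```text
4.25 [ 484.85017731 -107.97446497   61.15683952] [-3.14097014e+00  1.05021320e-03 -2.90641091e+00]
[320.6, 272.4, 125.6, 157.0]
((501.03704833984375, -102.99568176269531), (95.16970825195312, 89.68192291259766), 13.505391120910645)
[318.25365475 236.13131357]
200 [99, 99, 100, 84, 72, 71, 83, 93, 100, 107, 110, 111, 106, 104, 104, 104, 105, 105, 105, 106, 109, 112, 111, 111, 106, 104, 104, 105, 105, 104] [103, 105, 105, 104, 104, 104, 107, 108, 106, 105, 110, 114, 115, 109, 105, 106, 105, 107, 107, 107, 106, 111, 115, 115, 115, 108, 105, 95, 99, 107, 106, 141, 157]
210 [107, 107, 111, 135, 154, 218, 238, 240, 241, 241, 240, 240, 239, 239, 240, 240, 239, 238, 237, 238, 239, 239, 240, 241, 241, 241, 241, 242, 242, 242] [173, 175, 171, 169, 168, 169, 171, 173, 226, 245, 247, 247, 247, 247, 247, 245, 246, 247, 247, 246, 246, 245, 246, 247, 247, 247, 247, 247, 246, 242, 233, 196, 152]
220 [101, 103, 99, 128, 150, 158, 220, 239, 241, 241, 241, 241, 239, 239, 240, 240, 241, 240, 238, 237, 237, 238, 240, 241, 241, 241, 241, 242, 243, 243] [175, 176, 172, 170, 168, 169, 171, 173, 172, 171, 172, 172, 172, 172, 168, 167, 170, 170, 169, 168, 166, 167, 170, 169, 169, 171, 172, 169, 162, 152, 142, 142, 143]
```

View pics/w2.png

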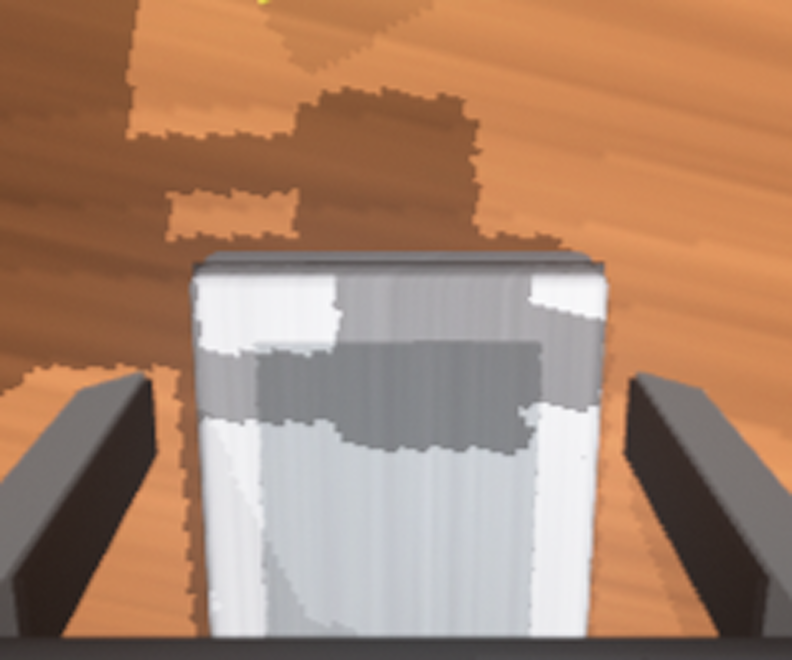

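In the close view (w2.png) the tin spans crop columns 196–606, centred at about 400. The tips are at 151 and 637, centred at 394, so the tool has to move about 1.3 mm along its +y. I'll descend slowly and watch the force.

Request:
arm_command:
  steps:
    - [1,0,1.3,0,0]
    - [1,0,1.3,5,0]
    - [1,0,1.3,10,0]
    - [1,0,1.3,14,0]
    - [1,0,1.3,17,0]
    - [1,0,1.3,20,0]
    - [1,0,1.3,22,0]
    - [1,0,1.3,22,0]

```text
clock: 5.3
eef_pos: [484.1, -106.6, 38.3]
eef_rot: [3.142, -0.0, -2.906]
wrist_force: [0.6, 0.4, 0.6]
finger_gap: 94.3
finger_force: 0.0
```

```bash
python3 - <<'E'
from h import *
p=imaging.camera("wrist");save(p,"w3.png",(200,180,440,330),3.3)
s=monitor.read_state();print(s["clock"],s["eef_pos"],s["eef_rot"],s["wrist_force"])
E
```

```text
5.35 [ 484.18036435 -106.60579003   38.46526544] [-3.14157259e+00 -1.27215907e-05 -2.90638438e+00] [ 0.5225609   0.49495816 -0.0888523 ]
```

View pics/w3.png

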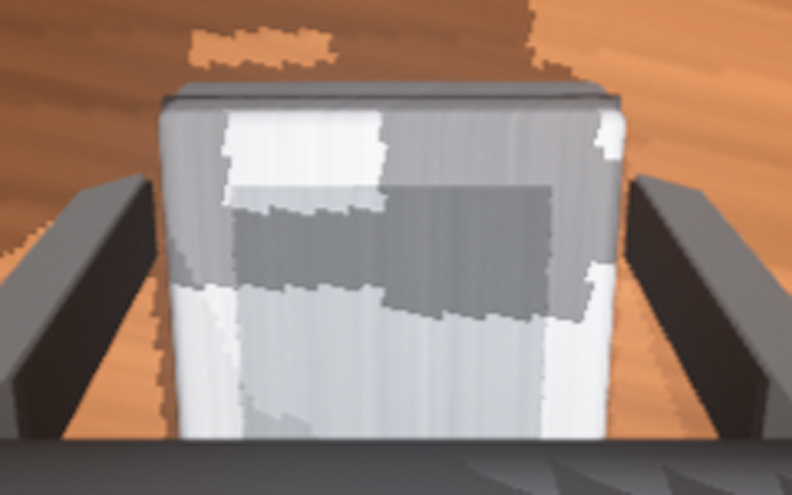

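The tips are already below the lid on both sides, with gaps of about 11 px on the left and 8 px on the right (w3.png). I'll go down the rest of the way and grip gently.

Request:
arm_command:
  steps:
    - [1,0,0,5,0]
    - [1,0,0,10,0]
    - [1,0,0,15,0]
    - [1,0,0,15,0]
    - [0.9,0,0,15,0]
    - [0.9,0,0,15,0]
    - [0.9,0,0,15,0]
    - [0.9,0,0,15,0]
  force: 12

```text
clock: 6.35
eef_pos: [484.2, -106.6, 23.5]
eef_rot: [3.142, 0.0, -2.906]
wrist_force: [0.0, -0.0, -2.0]
finger_gap: 89.8
finger_force: 12.0
```

```bash
python3 - <<'E'
from h import *
s=monitor.read_state();print(s)
p=imaging.camera("top")
# rack front edge: refine from image; rows where board brightness ends
hsv=cv2.cvtColor(p["img"],cv2.COLOR_RGB2HSV)
for u in(250,350,362): print(u,[(r,*p["img"][r,u].tolist()) for r in range(138,160)])
for d in trace(p,"tin"):
    m=d["region"].astype(np.uint8)
    c=max(cv2.findContours(m,cv2.RETR_EXTERNAL,cv2.CHAIN_APPROX_NONE)[0],key=cv2.contourArea)[:,0]
    print(d["p"],d["rect"],cv2.minAreaRect(np.array([px2w(p,u,20)[:2] for u in c],np.float32)))
E
```

```text
{'clock': 6.35, 'joints': array([-2.90633884e-01,  4.54853377e-01,  1.84027308e+00,  4.41220340e-05,
        8.46437886e-01, -2.09660256e+00]), 'qd': array([ 0.00139079,  0.00011038, -0.00129721,  0.00334172,  0.00121297,
       -0.00094558]), 'effort': array([-3.52710206e-02, -5.31295753e+01, -2.61555326e+01, -4.39370982e-02,
        5.40377107e-02, -2.30069949e-03]), 'eef_pos': array([ 484.1772608 , -106.60820887,   23.47420179]), 'eef_rot': array([ 3.14157828e+00,  4.10736172e-05, -2.90644954e+00]), 'wrist_force': array([ 0.009542  , -0.04803225, -2.03488004]), 'moment': array([ 0.08663983,  0.00892869, -0.00686247]), 'finger_force': 11.997845023870468, 'finger_gap': 89.83682976419722}
250 [(138, 234, 212, 159), (139, 233, 209, 156), (140, 230, 205, 153), (141, 231, 206, 154), (142, 232, 207, 155), (143, 234, 213, 159), (144, 235, 214, 160), (145, 235, 214, 160), (146, 233, 210, 156), (147, 233, 211, 158), (148, 236, 215, 161), (149, 240, 223, 167), (150, 236, 219, 163), (151, 147, 125, 89), (152, 101, 79, 57), (153, 99, 76, 56), (154, 108, 84, 66), (155, 123, 89, 70), (156, 170, 
[... 716 characters left out ...]
 210, 156), (146, 225, 198, 146), (147, 137, 115, 82), (148, 97, 80, 57), (149, 96, 77, 55), (150, 102, 80, 55), (151, 130, 90, 58), (152, 190, 123, 76), (153, 202, 131, 81), (154, 202, 131, 83), (155, 204, 132, 82), (156, 202, 130, 81), (157, 197, 127, 81), (158, 194, 125, 79), (159, 191, 123, 77)]
0.97 [266.4, 158.5, 30.5, 17.4] ((678.9395141601562, 169.99595642089844), (90.0362319946289, 50.761539459228516), 85.96098327636719)
0.76 [349.0, 198.7, 14.6, 22.4] ((554.5172729492188, -54.53411865234375), (33.873741149902344, 57.53097915649414), 73.24596405029297)
0.68 [304.4, 157.7, 29.7, 15.0] ((674.973876953125, 58.548736572265625), (88.92567443847656, 49.685935974121094), 88.16311645507812)
```

The tin is gripped: gap 89.8 mm, 12 N. Next I'll slide it flat along the table to a pose straight in front of the bay.

Request:
arm_command:
  steps:
    - [0.9,-4,2,0,1]
    - [0.9,-10,5,0,3]
    - [0.9,-18,8,0,5]
    - [0.9,-27,12,0,7]
    - [0.9,-36,15,0,9]
    - [0.9,-46,19,0,11]
    - [0.9,-56,22,0,13]
    - [0.9,-66,25,0,14.5]
    - [0.9,-76,28,0,15.5]
    - [0.9,-85,31,0,15.5]
    - [0.9,-93,33,0,15.5]
    - [0.9,-99,33,0,15.5]
    - [0.9,-102,33,0,15.5]
    - [0.9,-102,33,0,15.5]
    - [0.9,-102,33,0,15.5]

```text
clock: 8.32
eef_pos: [575.6, -50.8, 23.5]
eef_rot: [-3.142, 0.0, 3.106]
wrist_force: [0.8, 0.4, -1.8]
finger_gap: 90.0
finger_force: 12.0
```

```bash
python3 - <<'E'
from h import *
s=monitor.read_state();print(s["clock"],s["eef_pos"],s["eef_rot"],s["wrist_force"])
p=imaging.camera("top");save(p,"top2.png",(235,90,415,225),4.4)
q=imaging.camera("wrist");cv2.imwrite("pics/w4.png",q["img"][:,:,::-1])
for d in trace(p,"tin"):
    m=d["region"].astype(np.uint8)
    c=max(cv2.findContours(m,cv2.RETR_EXTERNAL,cv2.CHAIN_APPROX_NONE)[0],key=cv2.contourArea)[:,0]
    print(d["p"],d["rect"],cv2.minAreaRect(np.array([px2w(p,u,20)[:2] for u in c],np.float32)))
E
```

```text
8.325 [575.61746731 -50.83741572  23.47633767] [-3.14159179e+00  1.13865162e-04  3.10607431e+00] [ 0.76875148  0.36557775 -1.82159817]
0.85 [267.1, 159.6, 32.3, 14.3] ((678.560791015625, 169.64508056640625), (89.538330078125, 49.34214401245117), 88.80874633789062)
0.82 [304.5, 159.1, 33.3, 16.4] ((674.9368896484375, 58.42302703857422), (89.11984252929688, 49.72686004638672), 88.0844497680664)
0.58 [404.0, 265.7, 20.3, 31.8] ((349.6792297363281, -191.19264221191406), (43.73040771484375, 82.48260498046875), 87.90995788574219)
```

View pics/top2.png

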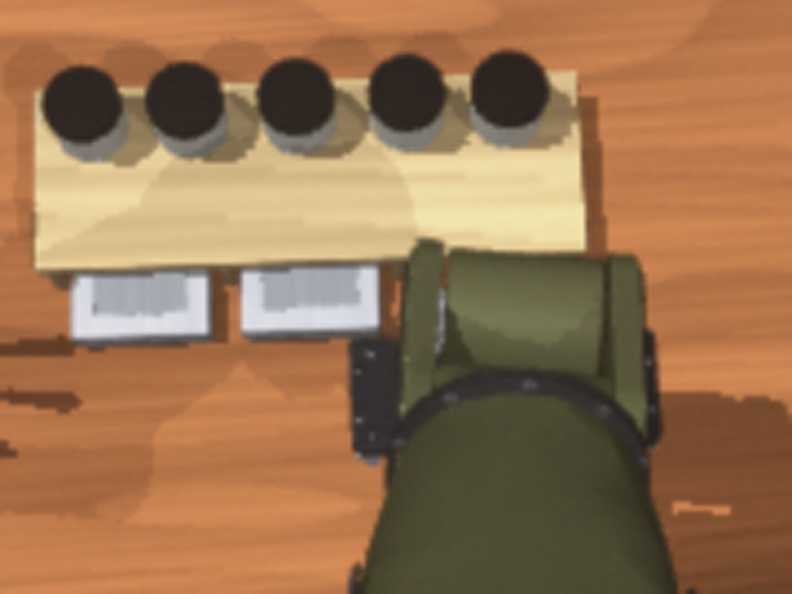

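The arm hides the bay in this top view (top2.png). Tins a and b are at crop columns 72–211 and 241–380, and the board spans 36–585 with its centre at 310.5, which is the same as tin_b's centre. I'll check the bay from the scene camera and the wrist.

```bash
python3 - <<'E'
from h import *
p=imaging.camera("scene")
a=cv2.resize(p["img"][170:290,300:440,::-1],(700,600),interpolation=cv2.INTER_CUBIC)
cv2.imwrite("pics/sc2.png",a)
# predicted bay edges / tin in scene picture, rack frame guess
th=-.036;ex=np.array([np.cos(th),np.sin(th),0]);ey=np.array([-ex[1],ex[0],0]);
b=np.array([691.0,-54.7,0])  # bay mouth middle x_r=0 (arm-frame guess)
for n,X in[("nose R z30",b-51*ey+[0,0,30]),("nose L z30",b+51*ey+[0,0,30]),("board R corner top",b-66*ey+[0,0,42]),("board L top",b+290*ey+[0,0,42]),("board back R",b-66*ey+125*ex+[0,0,42])]:
    print(n,((w2px(p,X)-[300,170])*5).round())
E
```

```text
nose R z30 [157. 415.]
nose L z30 [267. 299.]
board R corner top [140. 417.]
board L top [479.  64.]
board back R [365. 536.]
```

View pics/sc2.png

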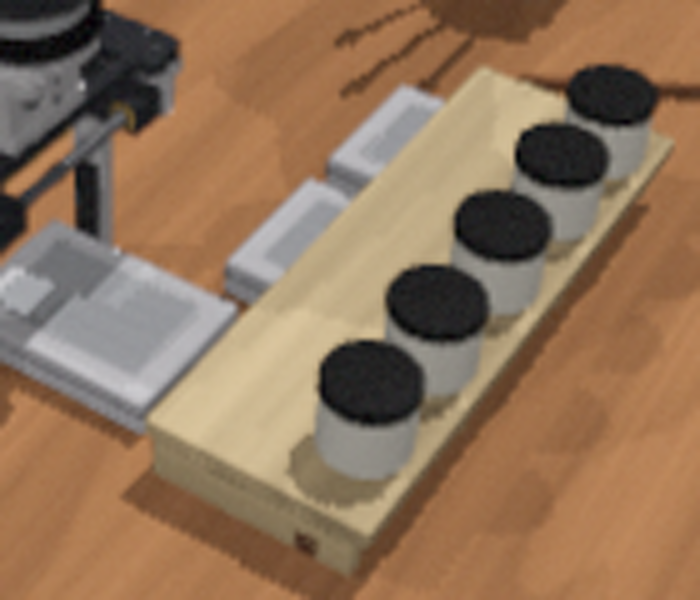

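View pics/w4.png

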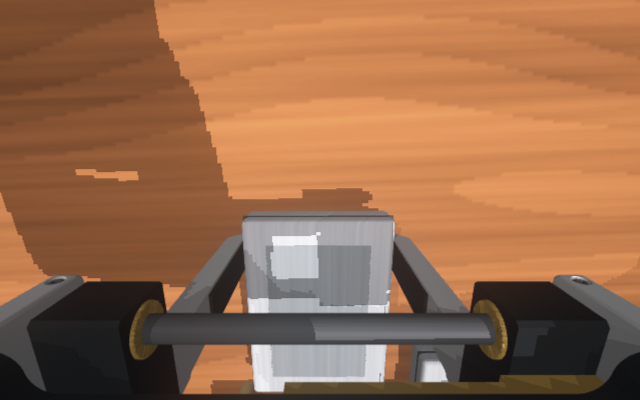

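In the scene crop (sc2.png) the board's front corners are at about (150,425) and (485,67), and its back right corner is at (358,540). The tin's front top corners are at about (238,303) and (140,418), straight before the mouth. I'll compute the lateral offset from these.

```bash
python3 - <<'E'
from h import *
p=imaging.camera("scene")
th=-.036;ex=np.array([np.cos(th),np.sin(th)]);ey=np.array([-ex[1],ex[0]])
W=lambda u,v,z:px2w(p,(300+u/5,170+v/5),z)[:2]
A,B,C=W(150,425,42),W(485,67,42),W(358,540,42)
print(A,B,np.linalg.norm(A-B),C,np.linalg.norm(A-C),"yaw",np.arctan2(*((B-A)/[-1,1])))
s=monitor.read_state();t=s["eef_pos"][:2]
for n,sg in(("L",1),("R",-1)):
    X=t+100*ex+sg*45*ey; print(n,"tin front corner pred px",((w2px(p,[*X,23])-[300,170])*5).round())
m=A+66*ey
print("bay mid from R",m,"from L",B-290*ey,"from mean",(A+B)/2-112*ey,"lat err of tcp",[(t-x)@ey for x in(m,B-290*ey,(A+B)/2-112*ey)])
E
```

```text
[ 695.61708492 -122.35254761] [706.02740187 234.08409252] 356.5886329148289 [ 812.0507848  -129.18690006] 116.63410667863631 yaw -0.029198340454728956
L tin front corner pred px [236. 304.]
R tin front corner pred px [138. 405.]
bay mid from R [697.99257174 -56.39531099] from L [695.58965676 -55.72800777] from mean [696.79111425 -56.06165938] lat err of tcp [np.float64(1.1228690137796473), np.float64(0.5424844209055308), np.float64(0.8326767173425909)]
```

The lateral error is about +0.8 mm against ±6 mm of clearance, and the angles agree. I'll slide 80 mm straight in, with a 0.7 mm correction.

Request:
arm_command:
  steps:
    - [0.9,-3,-0.7,0,0]
    - [0.9,-7,-0.7,0,0]
    - [0.9,-12,-0.7,0,0]
    - [0.9,-17,-0.7,0,0]
    - [0.9,-22,-0.7,0,0]
    - [0.9,-27,-0.7,0,0]
    - [0.9,-32,-0.7,0,0]
    - [0.9,-38,-0.7,0,0]
    - [0.9,-44,-0.7,0,0]
    - [0.9,-50,-0.7,0,0]
    - [0.9,-56,-0.7,0,0]
    - [0.9,-62,-0.7,0,0]
    - [0.9,-68,-0.7,0,0]
    - [0.9,-74,-0.7,0,0]
    - [0.9,-78,-0.7,0,0]
    - [0.9,-80,-0.7,0,0]
    - [0.9,-80,-0.7,0,0]

```text
clock: 10.7
eef_pos: [655.7, -54.3, 23.4]
eef_rot: [-3.142, 0.0, 3.106]
wrist_force: [1.3, 0.1, -1.2]
finger_gap: 89.9
finger_force: 12.0
```

There was no resistance. I'll release, lift, step back behind the tin, and set the fingers 50% open for a two-point push on its near face.

Request:
arm_command:
  steps:
    - [1,0,0,0,0]
    - [1,0,0,0,0]
    - [1,0,0,0,0]
    - [1,0,0,-8,0]
    - [1,0,0,-20,0]
    - [1,0,0,-35,0]
    - [0.5,10,0,-45,0]
    - [0.5,25,0,-45,0]
    - [0.5,38,0,-45,0]
    - [0.5,45,0,-45,0]
    - [0.5,46,0,-45,0]
    - [0.5,46,0,-35,0]
    - [0.5,46,0,-22,0]
    - [0.5,46,0,-10,0]
    - [0.5,46,0,-2,0]
    - [0.5,46,0,0,0]
    - [0.5,46,0,0,0]

```text
clock: 12.82
eef_pos: [609.7, -52.7, 23.5]
eef_rot: [-3.142, 0.0, 3.106]
wrist_force: [-0.4, 0.4, 0.1]
finger_gap: 47.4
finger_force: 0.0
```

```bash
python3 - <<'E'
from h import *
s=monitor.read_state();print(s["clock"],s["eef_pos"],s["eef_rot"],s["wrist_force"],s["finger_gap"])
p=imaging.camera("wrist");save(p,"w5.png")
E
```

```text
12.825 [609.72419943 -52.67545993  23.51857808] [-3.14157323e+00  1.16097924e-04  3.10623323e+00] [-0.44559354  0.40529765  0.14320253] 47.35103685435225
```

View pics/w5.png

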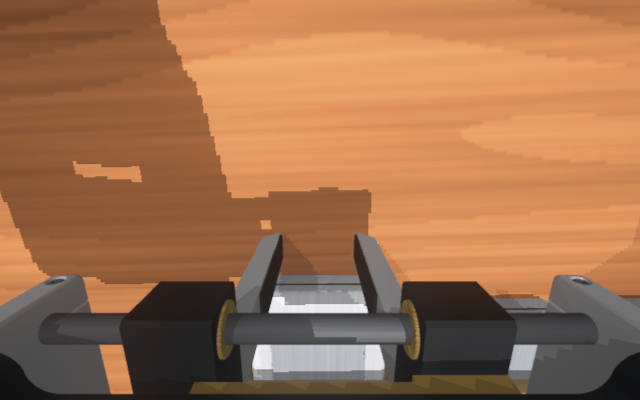

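The fingers are centred behind the tin's near edge (row ~278, columns 252–385), clear of it (w5.png). I'll push slowly.

Request:
arm_command:
  steps:
    - [0.5,-4,0,0,0]
    - [0.5,-8,0,0,0]
    - [0.5,-12,0,0,0]
    - [0.5,-15,0,0,0]
    - [0.5,-18,0,0,0]
    - [0.5,-21,0,0,0]
    - [0.5,-24,0,0,0]
    - [0.5,-27,0,0,0]
    - [0.5,-29,0,0,0]
    - [0.5,-31,0,0,0]
    - [0.5,-31,0,0,0]

```text
clock: 14.25
eef_pos: [640.9, -53.8, 23.4]
eef_rot: [-3.142, 0.001, 3.106]
wrist_force: [-0.6, -1.0, -0.6]
finger_gap: 47.0
finger_force: 0.0
```

Request:
arm_command:
  steps:
    - [0.5,-1,0,0,0]
    - [0.5,-2,0,0,0]
    - [0.5,-3,0,0,0]
    - [0.5,-4,0,0,0]
    - [0.5,-4,0,0,0]

```text
clock: 14.88
eef_pos: [642.1, -53.8, 23.4]
eef_rot: [3.141, -0.007, 3.106]
wrist_force: [-24.1, 0.7, 16.7]
finger_gap: 47.1
finger_force: 12.5
```

Force rose to 24 N at 641–642, so the tin is either at the rail or jammed. I'll back off, get the arm out of the top camera's view, and check it against the neighbours.

Request:
arm_command:
  steps:
    - [0.5,3,0,0,0]
    - [0.5,10,0,0,0]
    - [0.5,25,0,0,0]
    - [0.5,45,0,-15,0]
    - [0.5,75,0,-40,0]
    - [0.5,110,20,-70,0]
    - [0.5,150,60,-100,0]
    - [0.5,180,100,-130,0]
    - [0.5,200,150,-150,0]
    - [0.5,210,200,-150,0]
    - [0.5,210,250,-150,0]
    - [0.5,210,290,-150,0]
    - [0.5,210,310,-150,0]
    - [0.5,210,310,-150,0]

```text
clock: 16.62
eef_pos: [445.6, 263.7, 173.2]
eef_rot: [-3.141, -0.0, 3.108]
wrist_force: [0.8, -0.3, -1.0]
finger_gap: 47.0
finger_force: 0.0
```

```bash
python3 - <<'E'
from h import *
s=monitor.read_state();print(s["clock"],s["eef_pos"],s["wrist_force"])
p=imaging.camera("top");save(p,"top3.png",(235,90,395,190),5)
for d in trace(p,"tin"):
    m=d["region"].astype(np.uint8)
    c=max(cv2.findContours(m,cv2.RETR_EXTERNAL,cv2.CHAIN_APPROX_NONE)[0],key=cv2.contourArea)[:,0]
    print(d["p"],d["rect"],cv2.minAreaRect(np.array([px2w(p,u,20)[:2] for u in c],np.float32)))
g=p["img"].astype(int)
for u in(258,267,276,296,304,313,334,342,351): print(u,g[155:175,u,2].tolist())
E
```

```text
16.625 [445.55946488 263.65352681 173.22047789] [ 0.84667536 -0.30566946 -0.96235596]
0.86 [343.4, 156.8, 34.2, 15.5] ((671.5555419921875, -56.0265007019043), (89.22601318359375, 48.29726028442383), 88.35125732421875)
0.86 [386.0, 273.0, 58.3, 50.4] ((339.6289367675781, -138.83877563476562), (93.56840515136719, 128.15960693359375), 41.94438552856445)
0.84 [304.9, 158.1, 33.1, 17.0] ((675.517578125, 58.273094177246094), (89.20574188232422, 47.834285736083984), 85.95979309082031)
0.75 [267.1, 159.8, 30.1, 13.9] ((679.5960083007812, 168.50181579589844), (86.21031188964844, 48.198265075683594), 87.25779724121094)
0.31 [306.1, 128.7, 122.3, 54.7] ((770.1780395507812, 54.43775939941406), (360.4799499511719, 150.82958984375), 88.53622436523438)
258 [197, 198, 198, 199, 199, 201, 226, 238, 240, 240, 239, 212, 118, 86, 60, 70, 72, 74, 75, 78]
267 [194, 194, 195, 196, 196, 198, 222, 238, 239, 239, 233, 160, 99, 75, 71, 72, 74, 74, 76, 78]
276 [201, 200, 199, 199, 200, 217, 237, 239, 239, 238, 228, 130, 98, 62, 69, 73, 75, 76, 77, 78]
296 [196, 197, 197, 196, 199, 220, 238, 239, 239, 233, 152, 99, 76, 76, 75, 74, 77, 79, 80, 82]
304 [196, 197, 199, 201, 216, 235, 238, 238, 237, 228, 134, 103, 62, 71, 74, 76, 79, 81, 82, 83]
313 [196, 196, 197, 201, 225, 237, 238, 238, 238, 216, 119, 88, 78, 75, 76, 78, 81, 83, 83, 81]
334 [231, 232, 234, 236, 237, 237, 238, 237, 208, 117, 89, 78, 79, 81, 79, 81, 82, 80, 79, 78]
342 [195, 195, 200, 227, 236, 237, 237, 231, 163, 101, 77, 78, 80, 79, 79, 79, 76, 77, 79, 80]
351 [194, 195, 213, 235, 238, 238, 238, 229, 130, 99, 65, 76, 78, 78, 78, 77, 77, 78, 79, 83]
```

View pics/top3.png

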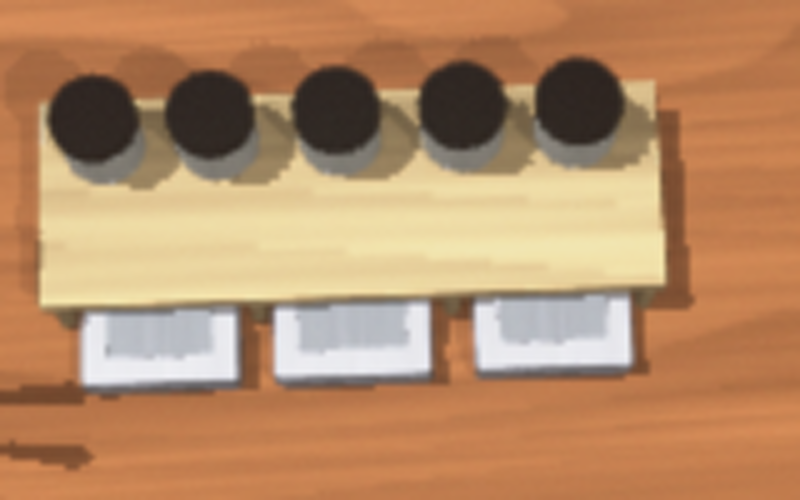

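All three tins sit in line (top3.png). Their near edges are at rows 166.0, 164.8 and 163.0, following the rack's slope within about 1 mm. The third tin is at crop (553,335), straight, and was stopped by the rail. The arm is clear, so I'm handing in.

```bash
python3 -c "
from cell import job
print(job.sign_off())"
```

```text
the job is handed in; nothing more can be done
None
```

The third tin is in the right-hand bay, pushed flat until the back rail stopped it, in line with the other two within about 1 mm at the near edge and straight to within about 0.01 rad. I handed the job in at about 17 s with the arm clear, but sign-off returned no verdict.

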